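Seat a ball-footed pill organizer on its kinematic charging dock

TASK

Lift the pale grey pill organizer off the bamboo tray by its handle and set it on the charging dock, blue end to blue end, with its three ball feet settled in the cone, groove and flat seats. The seat plate may stand a finger-width off the middle, so touch down lightly, slide along until you feel the foot fall into the cone, and press gently until all three spring pins are down before you let go; then leave it sitting there. Keep the organizer level, never bear hard on the dock, and leave the tumbler, bottle, clip and roller where they are.

Things in the scene. Friction and masses are not known exactly. Their poses are not given: they have to be found in the camera images.
- organizer: Pale grey two-row weekly pill organizer, 210 to 340 g, body 150 x 64 x 24 mm, loose on the tray. Origin: under its middle, level with the undersides of its three ball feet; x along its length, y across, z up. Body from 12 to 36 mm above the origin, handle above that. The -x end (the cone foot's end) has two blue lids.
- handle (a point): Centre of the organizer's grey handle bar, 61 mm above the organizer's origin. The bar runs along the organizer's x: 80 long, 14 wide (along y), 28 high (47 to 75 mm above the origin), on two short posts over the lids.
- cone_foot (a point): Underside of the steel ball foot (12 mm diameter) that belongs in the cone seat; at x -45, y -20 mm in the organizer's axes.
- groove_foot (a point): Underside of the like ball foot for the groove seat; at x 45, y -20 mm in the organizer's axes.
- flat_foot (a point): Underside of the like ball foot for the flat seat; at x 0, y 22 mm in the organizer's axes.
- dock: Fixed white dock base, 200 x 104 x 18 mm; origin: centre of its underside, x along its length, y across, z up; blue stripe at its -x end. On it a rigid aluminium seat plate, clamped by hand anywhere from -12 to +12 mm along the dock's x from its middle, its top face (the land) 40 to 48 mm above the dock's origin. Neither setting is reported; across and in yaw the plate is true to the dock.
- cone_mid (a point): Fixed to the dock base at x -45, y -20, z 40 mm: where the mouth of the cone seat is when the plate is at its middle and lowest. Cone: 45 degree walls, mouth 15 mm wide, plain land on all sides (land 40 mm wide in y, from 42 mm on the -x side of the cone to the groove 46 mm away). A foot home has its underside 5 mm below the land.
- groove_mid (a point): Likewise the groove foot's place in the groove seat (x 45, y -20 mm on the dock): a V-groove along the dock's x, 45 degree walls, 15 mm wide, from 36 mm on the -x side of this point to 39 mm on the +x side, open at that end. A foot home has its underside 5 mm below the land.
- flat_mid (a point): Likewise the flat foot's place, at x 0, y 22 mm on the dock, drawn at land height: the flat seat itself lies 5 mm below the land, 80 mm long in x, from 22 mm to the -y side of this point to 16 mm to the +y side.
- pin_cone (a joint): Sprung brass contact pin, 4 mm thick, in the bottom of the cone seat, axis vertical. 0 = up (m); about 0.0025 when the cone foot is fully home. Takes under 0.4 N.
- pin_groove (a joint): The same kind of pin in the groove seat, below the groove foot's place; about 0.0025 when that foot is fully home.
- pin_flat (a joint): The same kind of pin in the flat seat, below the flat foot's place; about 0.0025 when that foot is fully home.
- tray: Fixed bamboo slat tray, 300 (x) x 350 (y) mm, top of the slats 12 mm above its origin (centre of the underside), low 18 mm rims at its x ends.
- tumbler: Glass tumbler, 68 mm wide, 105 mm high, standing on the tray; origin under its centre. Bystander.
- pill_bottle: Amber pill bottle with white twist cap, 46 mm wide, 75 mm high, standing on the tray; origin under its centre. Bystander.
- spring_clip: Aluminium spring clip like a clothespeg, 75 x 16 x 15 mm, lying on the tray; origin under its centre. Bystander.
- massage_roller: Wooden massage roller, 170 mm long along its x, 36 mm thick, lying on the tray; origin under its centre. Bystander.
Not all that is in view belongs to the job. What is shaped like the organizer but pink is not meant.

How it is judged (in metres and radians):
On the way, in this order (a step that is already met when the one before it is completed fails the run):
1. the organizer is lifted by the fingers, clear of the tray and of the dock (distance of organizer from where it was at the start of the episode above 0.03 m and contact force between organizer and tray below 0.01 N and contact force between organizer and dock below 0.01 N and contact force between organizer and the fingers above 1 N), for 0.1 s.
2. all three feet are home, each pin pressed more than 1.3 mm, while the fingers still hold the organizer (value of joint each of pin_cone, pin_groove, pin_flat above 0.0013 m and contact force between organizer and the fingers above 1 N and contact force between organizer and dock above 0.5 N), for 0.2 s.
At the end, for the whole second after the job is handed in: The organizer rests level (within 2 degrees) and in line (within 3.4 degrees) on the dock alone, all three pins pressed more than 1.3 mm of their 2.5, released and at rest (value of joint each of pin_cone, pin_groove, pin_flat above 0.0013 m and contact force between organizer and dock above 0.5 N and angle between organizer's own z axis and vertical below 0.035 rad and angle between the x axis of organizer and the x axis of dock, either way round below 0.06 rad and contact force between organizer and tray below 0.01 N and linear speed of organizer below 0.01 m/s and angular speed of organizer below 0.05 rad/s); the robot touches nothing.
It fails at once if the organizer bears on the dock with more than 20 N (contact force between organizer and dock above 20 N).
It fails at once if the organizer tips more than 20 degrees (angle between organizer's own z axis and vertical above 0.35 rad).
It fails at once if the tumbler, pill bottle, spring clip or massage roller is shifted more than 20 mm (distance of any of tumbler, pill_bottle, spring_clip, massage_roller from where it was at the start of the episode above 0.02 m).
It also fails if it takes over 72 s, if anything falls off the work surface, if the arm or the gripper's body presses on something with over 40 N, if the wrist force passes 120 N, or if a joint passes its speed limit or range.

ROBOT

A 6-joint arm with a two-finger parallel gripper is mounted at the origin on the work surface. World frame = base frame: x ahead of the robot, y to its left, z up, the work surface at z = 0. Lengths are in mm, angles in rad, forces in N, time in s.
With the tool pointing down it reaches from about 400 to 925 mm from the base axis. Payload 12.5 kg.
Tool frame: the origin (TCP) lies at the very end of the fingers, on their centre line; the grasp point (between the pads) lies 19 mm behind it; z points along the fingers, y is the direction in which the jaws open and shut (so a half turn about z gives the same grasp; the last joint's range is limited). The gripper opens to 95 mm and grips with 3 to 60 N. Pads are 20 mm wide; open, the fingers measure 119 mm over their backs; the gripper's body (75 mm by 180 mm) begins 59 mm behind the grasp point.
Start: joints at [1.116, 0.491, 1.559, -0, 1.092, -0.106], TCP at [213.591, 587.389, 214.661] pointing down, gripper open.
Joint ranges: [-3.1, 3.1], [-0.84, 2.19], [0.05, 2.79], [-1.13, 4.28], [0.06, 2.93], [-2.69, 2.69]. Speed limits (rad/s): [2.22, 2.22, 2.79, 3.14, 3.14, 3.14].

INTERFACE

Orientations are given as [roll, pitch, yaw] about the fixed x, y, z axes, in that order (R = Rz(yaw) Ry(pitch) Rx(roll)).
In Python, from cell import env gives the robot as it stands.
- The arm moves only by the shell command python3 -m pendant 'ROWS'. ROWS is JSON, a list that holds one entry, the list of rows, each a list of 5 numbers: the opening, from 0 (shut) to 1 (fully open), then the shift along the tool's x, y, z in m, then the turn about the tool's z in rad. A call has exactly 8 rows; each row is the pose to reach, as a shift and turn from the pose commanded when the call began, along the tool's axes at that moment; what a row does not reach only later rows make up. A row lasts 1/10 s, in which the tool goes at most 50 mm and 8.59 degrees, less where a joint would pass 70% of its speed; a pose out of reach is approached as far as the arm can. A call with a gripper value outside its range is refused whole. The fingers move at their own pace and stop on an object; the grip force is fixed at half the most. Time passes only in rows, so rows that repeat a pose let the fingers close, or fill a call up. It gives the time, the measured TCP pose, the force and the opening at its end, in the units of the state.
- env.state(): the state, without advancing time (a new reading comes with each control period).
- env.read_camera(name): name is "scene" or "top" or "wrist"; returns a dict with "image" (384x512x3 uint8, blue, green, red), "range_z" (384x512 float32, mm along the optical axis (not along the pixel's ray), 0 where there is no reading), "fx", "fy", "cx", "cy" (pixels), "dist" ([k1, k2, p1, p2, k3] as OpenCV has them; the pictures are not rectified), "rvec" (rotation vector, rad) and "tvec" (3), from world to camera coordinates, as OpenCV has them; the wrist camera has in their place "tool_from_camera" (4x4, takes a point from camera to tool coordinates, whose origin is the TCP and whose axes are the flange's). Camera axes: x right, y down, z forward; pixel columns grow to the right and rows downward; lengths in mm; the calibration is good to about 2 mm. A picture is of the moment at which its call begins: read the wrist's pose just before it.
- env.job_done(): hands the job in, once; it reports no verdict.
The state is a dict: "t": time; "joints": joint angles; "qvel": joint speeds; "tau": joint torques, N m; "eef_pos": TCP position; "tcp_rot": TCP orientation; "ft_force": force on the tool from outside, world axes, zero at the start; "moment": the same for the moment, N m; "opening": opening from 0.0 (shut) to 1.0 (fully open).
Only numpy, scipy, OpenCV 4.12 (cv2) and the standard library are available. Lean on these libraries where they do the work, as an engineer would, in place of code of your own. Each camera call takes 0.05 s, during which the arm holds its last target. There are 200 camera calls.

## Working session

There is one attempt and no reset: what is moved stays moved. The work goes in short steps, Python scripts to look and compute and a shell command to move; the robot and the scene stay as the last step left them, time stands still between calls to the robot, and variables do not carry over. Pictures are saved under pics/ and viewed, about 8 in all and at most 12, crops included, and the job is handed in when it is done.

```bash
ls; mkdir -p pics
cat > h.py <<'E'
import numpy as np, cv2
from cell import env
from scipy.spatial.transform import Rotation as Ro
def cam(n):
    s=env.state(); c=env.read_camera(n); c['s']=s
    if n=='wrist':
        T=np.eye(4); T[:3,:3]=Ro.from_euler('xyz',s['tcp_rot']).as_matrix(); T[:3,3]=s['eef_pos']
        c['W']=T@np.array(c['tool_from_camera'])
    else:
        R=cv2.Rodrigues(np.array(c['rvec'],float))[0]; T=np.eye(4); T[:3,:3]=R; T[:3,3]=np.ravel(c['tvec']); c['W']=np.linalg.inv(T)
    c['K']=np.array([[c['fx'],0,c['cx']],[0,c['fy'],c['cy']],[0,0,1.]]); c['D']=np.array(c['dist'],float)
    return c
def ray(c,u,v):
    p=cv2.undistortPoints(np.array([[[u,v]]],float),c['K'],c['D'])[0,0]; return np.array([p[0],p[1],1])
def pt(c,u,v,z=None):
    r=ray(c,u,v); R=c['W'][:3,:3]; o=c['W'][:3,3]
    if z is None:
        return o+R@(r*np.median(c['range_z'][int(v)-1:int(v)+2,int(u)-1:int(u)+2]))
    d=R@r; return o+d*(z-o[2])/d[2]
def cloud(c):
    h,w=c['range_z'].shape; g=np.mgrid[0:h,0:w][::-1].reshape(2,-1).T.astype(float)
    p=cv2.undistortPoints(g[:,None],c['K'],c['D'])[:,0]; z=c['range_z'].reshape(-1,1)
    P=np.hstack([p*z,z])@c['W'][:3,:3].T+c['W'][:3,3]; return P.reshape(h,w,3)
def proj(c,P):
    T=np.linalg.inv(c['W']); return cv2.projectPoints(np.array(P,float).reshape(-1,3),cv2.Rodrigues(T[:3,:3])[0],T[:3,3],c['K'],c['D'])[0][:,0]
def save(c,n,box=None,k=1):
    im=c['image']
    if box: im=im[box[1]:box[3],box[0]:box[2]]
    cv2.imwrite('pics/'+n,cv2.resize(im,None,fx=k,fy=k,interpolation=cv2.INTER_CUBIC))
E
python3 - <<'E'
from h import *
import pickle
c=cam('top'); save(c,'top.png',k=1.5); pickle.dump(c,open('top.pkl','wb'))
print(c['W'][:3,3],c['W'][:3,:3].round(2).tolist(),c['fx'],env.state())
E
```

```text
pics
[ 321.04329279   -3.38870498 1602.37413345] [[-0.02, -0.99, 0.1], [-1.0, 0.03, 0.02], [-0.02, -0.1, -0.99]] 480.6183188111415 {'t': 0.05, 'joints': array([ 1.11639032e+00,  4.91557444e-01,  1.55944031e+00,  2.96421393e-05,
        1.09173844e+00, -1.05605374e-01]), 'qvel': array([-0.00034957, -0.00110569, -0.00233618,  0.00152219,  0.00010699,
       -0.00178623]), 'tau': array([ 1.37571642e-03, -6.14229298e+01, -2.58911794e+01,  6.94909925e-02,
        4.70827392e-02, -5.32502486e-05]), 'eef_pos': array([213.47187916, 587.14849195, 214.06622237]), 'tcp_rot': array([-3.14045826e+00, -1.46682832e-04,  2.79277826e+00]), 'ft_force': array([-0.21813469, -0.09949492, -0.18126541]), 'moment': array([ 0.01756372, -0.03085998, -0.00737967]), 'opening': 0.999796988494189}
```

View pics/top.png

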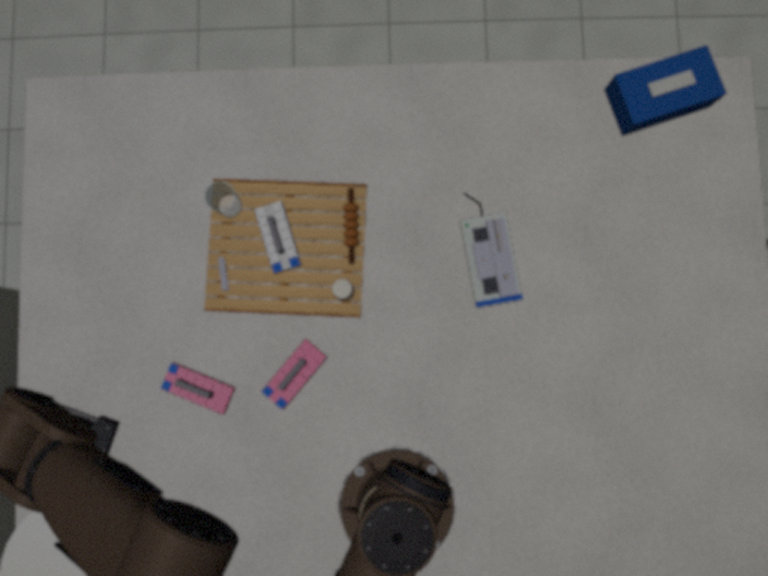

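The pale grey organizer is on the tray at (277,237), with its blue end toward the robot at (285,266). The two pink look-alikes at (198,388) and (294,374) are off the tray and not meant. The dock is at (491,260), with its blue stripe at (499,300). I'll confirm in an enlarged crop.

Run:
```python
from h import *
import pickle
c=pickle.load(open('top.pkl','rb'))
im=c['image']; a=im[115:215,130:250]; b=im[125:225,290:370]
o=np.hstack([a,b]); cv2.imwrite('pics/crop.png',cv2.resize(o,None,fx=4,fy=4,interpolation=cv2.INTER_CUBIC))
P=cloud(c)
for n,(u,v) in dict(handle=(185,158),body1=(176,142),dock=(330,188),plate=(326,178)).items(): print(n,pt(c,u,v).round(1))
```

```text
handle [583.8 239.6  83.8]
body1 [643.9 274.4  50.2]
dock [ 480.1 -227.4   35.6]
plate [ 512.5 -214.6   43.2]
```

View pics/crop.png

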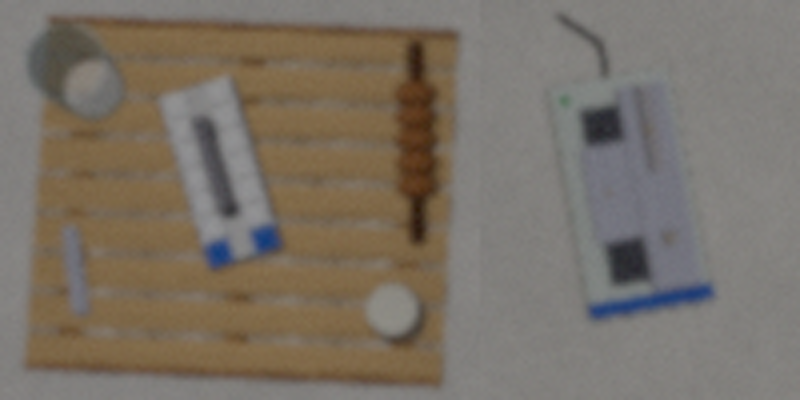

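The pale grey one is on the tray, blue lids at crop (218,252) and (265,237), handle bar from (203,118) to (231,213). On the dock, the cone mark is at crop (668,237) and the groove at (648,130), with the blue stripe at the bottom.

```bash
cat >> h.py <<'E'
def rel(target,yaw):
    s=env.state(); R=Ro.from_euler('xyz',s['tcp_rot']).as_matrix()
    d=R.T@(np.array(target)-s['eef_pos']); dy=(yaw-s['tcp_rot'][2]+np.pi)%(2*np.pi)-np.pi
    print('shift m',(d/1000).round(4),'turn',round(-dy,4))
E
python3 - <<'E'
from h import *
import pickle
c=pickle.load(open('top.pkl','rb'))
a=pt(c,130+231/4,115+213/4,87); b=pt(c,130+203/4,115+118/4,87)
y=np.arctan2(*(b-a)[1::-1]); print(a,b,np.linalg.norm(b-a),y,(a+b)/2)
f=lambda u,v,z:pt(c,290+(u-480)/4,125+v/4,z)
e=[f(591,312,18),f(712,291,18),f(549,90,18)]; print(np.round(e,1),np.linalg.norm(e[0]-e[1]),np.linalg.norm(e[0]-e[2]))
print('dock yaw',np.arctan2(*(e[2]-e[0])[1::-1]), np.arctan2(*(e[0]-e[1])[1::-1])-np.pi/2)
m=(a+b)/2; print(f(668,237,44),f(648,130,44))
rel([m[0]-0,m[1],230],y+np.pi)
E
```

```text
[549.88260422 230.58098346  87.        ] [627.60508836 252.48720625  87.        ] 80.75064791453913 0.27472505847208123 [588.74384629 241.53409485  87.        ]
[[ 433.2 -187.6   18. ]
 [ 448.1 -288.1   18. ]
 [ 619.7 -159.5   18. ]] 101.51645270353707 188.60318082056077
dock yaw 0.14977584248919365 0.1467613331557136
[ 490.96341707 -249.48521292   44.        ] [ 579.48347012 -236.75324293   44.        ]
shift m [-0.4708 -0.1966 -0.0158] turn -0.6235
```

```bash
python3 -m pendant '[[[1,-0.03,-0.013,-0.01,0],[1,-0.07,-0.03,-0.016,-0.05],[1,-0.11,-0.046,-0.016,-0.12],[1,-0.15,-0.062,-0.016,-0.2],[1,-0.19,-0.078,-0.016,-0.3],[1,-0.23,-0.095,-0.016,-0.4],[1,-0.27,-0.112,-0.016,-0.5],[1,-0.3,-0.125,-0.016,-0.62]]]'; python3 -c "
from h import *
rel([588.7,241.5,230],0.2747+np.pi)"
```

```text
t: 0.85
eef_pos: [454.3, 365.5, 230.3]
tcp_rot: [-3.141, -0.001, -2.867]
ft_force: [-0.5, 0.1, -0.9]
opening: 1.0
shift m [-0.0958 -0.1558  0.0003] turn -0.0002
```

```bash
python3 -m pendant '[[[1,-0.02,-0.03,0,0],[1,-0.04,-0.065,0,0],[1,-0.06,-0.1,0,0],[1,-0.08,-0.13,0,0],[1,-0.096,-0.156,0,0],[1,-0.096,-0.156,0,0],[1,-0.096,-0.156,0,0],[1,-0.096,-0.156,0,0]]]'; python3 -c "
from h import *
import pickle
c=cam('wrist'); pickle.dump(c,open('w1.pkl','wb')); save(c,'w1.png'); print(c['s']['eef_pos'],c['W'].round(2))"
```

```text
t: 1.65
eef_pos: [586.3, 243.4, 230.4]
tcp_rot: [3.141, -0.001, -2.87]
ft_force: [-0.9, -0.5, 0.0]
opening: 1.0
[586.29652523 243.43554532 230.43446395] [[-2.7000e-01  9.3000e-01  2.3000e-01  5.1975e+02]
 [ 9.6000e-01  2.6000e-01  6.0000e-02  2.2589e+02]
 [-0.0000e+00  2.4000e-01 -9.7000e-01  4.0072e+02]
 [ 0.0000e+00  0.0000e+00  0.0000e+00  1.0000e+00]]
```

View pics/w1.png

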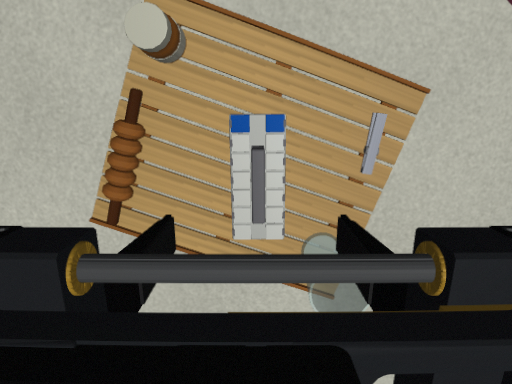

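The wrist view shows the pale organizer with its handle bar running from (258,147) to (259,222), blue lids at (240,123) and (275,123). The tumbler is near (322,250), past the far end.

Run:
```python
from h import *
import pickle
c=pickle.load(open('w1.pkl','rb'))
a=pt(c,258.3,147.5,87); b=pt(c,258.5,222.5,87); m=(a+b)/2
print(pt(c,258,185),a,b,np.linalg.norm(b-a))
q=[pt(c,u,v,48) for u,v in ((231,115),(285,115),(285,239),(234,239))]; print(np.round(q,1),np.mean(q,0))
y=np.arctan2(*(b-a)[1::-1]); print(m,y); rel([m[0],m[1],120],y+np.pi)
```

```text
[588.85144041 247.61132775  87.1604192 ] [551.40862102 237.43239697  87.        ] [628.455457   259.27216373  87.        ] 80.08239723461448
[[528.8 200.   48. ]
 [512.8 257.7  48. ]
 [653.9 300.4  48. ]
 [670.6 240.3  48. ]] [591.52153177 249.61127742  48.        ]
[589.93203901 248.35228035  87.        ] 0.27621511780808805
shift m [-0.0048  0.0035  0.1106] turn -0.0039
```

```bash
python3 -m pendant '[[[1,-0.005,0.0035,0.03,-0.004],[1,-0.005,0.0035,0.065,-0.004],[1,-0.005,0.0035,0.1,-0.004],[1,-0.005,0.0035,0.135,-0.004],[1,-0.005,0.0035,0.16,-0.004],[1,-0.005,0.0035,0.174,-0.004],[1,-0.005,0.0035,0.174,-0.004],[1,-0.005,0.0035,0.174,-0.004]]]'; python3 -m pendant '[[[0,0,0,0,0],[0,0,0,0,0],[0,0,0,0,0],[0,0,0,0,0],[0,0,0,0,0],[0,0,0,0,0],[0,0,0,0,0],[0,0,0,0,0]]]'
```

```text
t: 2.5
eef_pos: [591.2, 248.1, 57.7]
tcp_rot: [3.141, 0.001, -2.866]
ft_force: [0.4, -0.1, 0.2]
opening: 1.002
t: 3.3
eef_pos: [591.0, 247.5, 56.6]
tcp_rot: [3.142, -0.0, -2.866]
ft_force: [-0.5, 0.2, -1.0]
opening: 0.383
```

```bash
python3 -m pendant '[[[0,0,0,0,0],[0,0,0,0,0],[0,0,0,0,0],[0,0,0,0,0],[0,0,0,0,0],[0,0,0,0,0],[0,0,0,0,0],[0,0,0,0,0]]]';  python3 -m pendant '[[[0,0,0,0,0],[0,0,0,-0.005,0],[0,0,0,-0.015,0],[0,0,0,-0.03,0],[0,0,0,-0.045,0],[0,0,0,-0.06,0],[0,0,0,-0.06,0],[0,0,0,-0.06,0]]]'
```

```text
t: 4.1
eef_pos: [591.0, 247.5, 56.6]
tcp_rot: [3.142, 0.0, -2.866]
ft_force: [0.8, -0.3, -0.8]
opening: 0.146
t: 4.9
eef_pos: [591.0, 247.5, 117.1]
tcp_rot: [3.141, 0.001, -2.866]
ft_force: [-0.8, -0.9, -3.2]
opening: 0.143
```

```bash
python3 -m pendant '[[[0,0,0,-0.03,0],[0,0,0,-0.06,0],[0,0,0,-0.083,0],[0,0,0.02,-0.093,0],[0,0,0.05,-0.093,0],[0,0,0.09,-0.093,0],[0,0,0.12,-0.093,0],[0,0,0.12,-0.093,0]]]'; python3 -c "
from h import *
rel([664,-204,210],0.148+np.pi)"
```

```text
t: 5.7
eef_pos: [556.7, 366.0, 208.5]
tcp_rot: [3.141, -0.001, -2.863]
ft_force: [-0.3, -0.1, -2.7]
opening: 0.143
shift m [ 0.0535 -0.5775 -0.0016] turn 0.1304
```

```bash
python3 -m pendant '[[[0,0,-0.03,0,0],[0,0,-0.07,0,0.01],[0,0.01,-0.115,0,0.03],[0,0.01,-0.16,0,0.05],[0,0.02,-0.205,0,0.07],[0,0.03,-0.25,0,0.09],[0,0.035,-0.29,0,0.11],[0,0.04,-0.32,0,0.13]]]';python3 -c "
from h import *
rel([664,-204,210],0.148+np.pi)"
```

```text
t: 6.5
eef_pos: [606.6, 41.0, 209.0]
tcp_rot: [-3.141, -0.001, -2.999]
ft_force: [0.3, 0.7, -2.1]
opening: 0.146
shift m [-0.022  -0.2507 -0.001 ] turn -0.0053
```

```bash
python3 -m pendant '[[[0,0,-0.04,0,-0.005],[0,-0.01,-0.08,0,-0.005],[0,-0.02,-0.12,0,-0.005],[0,-0.022,-0.16,0,-0.005],[0,-0.022,-0.2,0,-0.005],[0,-0.022,-0.23,0,-0.005],[0,-0.022,-0.25,0,-0.005],[0,-0.022,-0.25,0,-0.005]]]';python3 -c "
from h import *
import pickle
c=cam('wrist'); pickle.dump(c,open('w2.pkl','wb')); save(c,'w2.png',k=1.5); print(c['s']['eef_pos'],c['s']['tcp_rot'])"
```

```text
t: 7.3
eef_pos: [664.4, -202.7, 208.6]
tcp_rot: [3.141, -0.001, -2.994]
ft_force: [-1.2, 0.9, -2.3]
opening: 0.145
[ 664.36506152 -202.71970115  208.63991016] [ 3.14132081e+00 -9.57466540e-04 -2.99408046e+00]
```

View pics/w2.png

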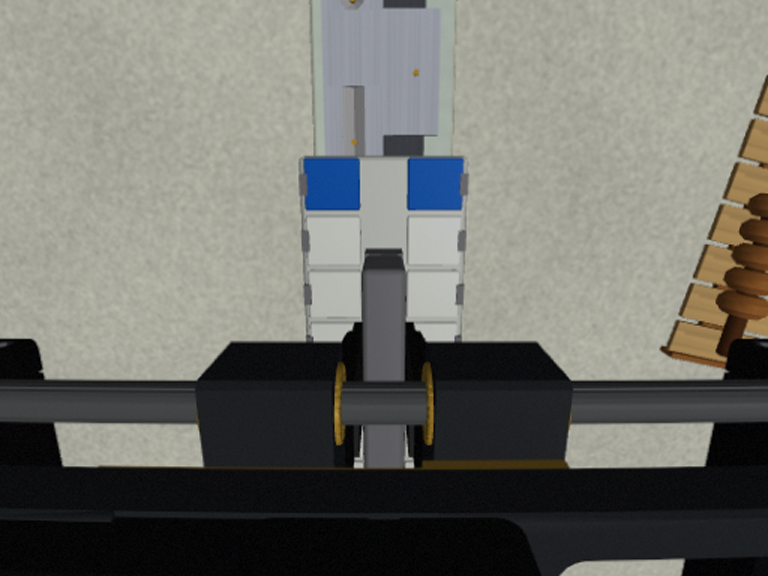

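The wrist view shows the held organizer (blue lids at (332,184) and (436,184)) and the dock ahead, with the groove pin at (354,142), the flat pin at (416,72) and the cone at the top edge, (352,2). I'll back off 65 mm to see the whole plate.

```bash
python3 -m pendant '[[[0,-0.02,0,0,0],[0,-0.045,0,0,0],[0,-0.065,0,0,0],[0,-0.065,0,0,0],[0,-0.065,0,0,0],[0,-0.065,0,0,0],[0,-0.065,0,0,0],[0,-0.065,0,0,0]]]';python3 -c "
from h import *
import pickle
c=cam('wrist'); pickle.dump(c,open('w3.pkl','wb')); save(c,'w3.png',(190,0,330,220),2.7); print(c['s']['eef_pos'],c['s']['tcp_rot'])"
```

```text
t: 8.15
eef_pos: [728.7, -190.3, 210.0]
tcp_rot: [3.142, 0.0, -2.992]
ft_force: [-0.4, 0.5, -2.6]
opening: 0.146
[ 728.65143514 -190.34405627  209.97452959] [ 3.14158315e+00  2.16327456e-04 -2.99164753e+00]
```

View pics/w3.png

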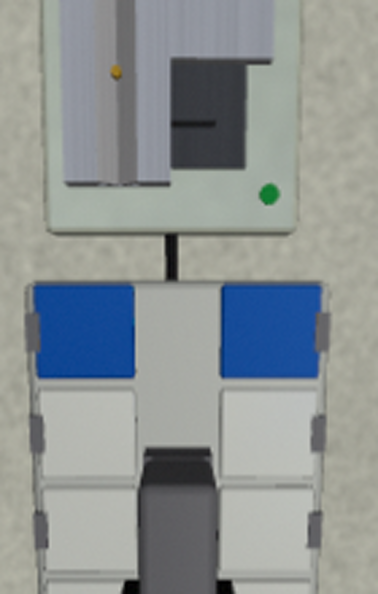

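The dock moved up in the frame, so less of it is visible, but the groove pin at crop (117,72) and the dock's far end at (47..297,233) are clear. I'll measure from w2 and w3.

Run:
```python
from h import *
import pickle
w2=pickle.load(open('w2.pkl','rb')); w3=pickle.load(open('w3.pkl','rb'))
def land(c,box):
    P=cloud(c)[box[1]:box[3],box[0]:box[2]].reshape(-1,3); return np.median(P,0).round(1),P[:,2].std().round(2)
print('land w2',land(w2,(245,10,262,55)),land(w2,(270,60,290,85)),'w3',land(w3,(243,5,252,60)),land(w3,(262,3,285,18)))
print('dockbase w3',land(w3,(282,40,295,60)))
zl=44.5
g=lambda u,v:(190+u/2.7,v/2.7)
pg2=pt(w2,354/1.5,142/1.5,zl-2.5); pf2=pt(w2,416/1.5,72/1.5,zl-2.5); pg3=pt(w3,*g(116.5,72),zl-2.5); c2=pt(w2,352/1.5,2/1.5,zl)
print('groove',pg2,pg3,'flat',pf2,'cone',c2)
# dock end
A=pt(w3,*g(47,232),18);B=pt(w3,*g(297,233),18);print('dock end',A,B,np.linalg.norm(A-B),'yaw',np.arctan2(*(B-A)[1::-1])-np.pi/2)
# plate edge lines: direction from w2 plate left/right edges
# organizer in tool frame
for c,l in((w2,None),(w3,None)):
    T=np.eye(4);T[:3,:3]=Ro.from_euler('xyz',c['s']['tcp_rot']).as_matrix();T[:3,3]=c['s']['eef_pos']
    tz=c['s']['eef_pos'][2]
    def t(u,v,dz):
        p=pt(c,u,v,tz+dz); return (np.linalg.inv(T)@np.r_[p,1])[:3].round(1)
    if c is w3: q=[g(33,284),g(323,284)]; h=[g(145,484),g(213,484)]; 
    else: q=[(303/1.5,157/1.5),(465/1.5,157/1.5)]; h=[(364/1.5,268/1.5),(404/1.5,268/1.5)]
    print('body end',[t(*x,-8.5) for x in q],'bar end',[t(*x,30.4) for x in h], 'rangez', [ (pt(c,*x)[2]-tz).round(1) for x in ((256,200),(225,125))])
```

```text
land w2 (array([ 518.9, -226.1,   46.9]), np.float64(24.17)) (array([ 551.7, -193.9,   42.5]), np.float64(26.0)) w3 (array([ 584.3, -219.9,   47.5]), np.float64(21.12)) (array([ 559.3, -197.7,   42.5]), np.float64(18.17))
dockbase w3 (array([ 588.4, -175.1,   18.2]), np.float64(22.42))
groove [ 580.31167861 -235.07767583   42.        ] [ 580.14701918 -234.73120216   42.        ] flat [ 529.08297423 -199.76958596   42.        ] cone [ 493.4697155  -247.91789378   44.5       ]
dock end [ 639.11056572 -257.49101064   18.        ] [ 624.14012507 -155.28217831   18.        ] 103.29936834318445 yaw 0.14543501644357582
body end [array([ 73.7, -29.1,   8.6]), array([73.6, 31.2,  8.6])] bar end [array([ 39.6,  -5.1, -30.4]), array([ 39.6,   7.2, -30.4])] rangez [np.float64(30.3), np.float64(-8.2)]
body end [array([ 73.4, -29. ,   8.5]), array([73.3, 31. ,  8.5])] bar end [array([ 39.4,  -4.7, -30.4]), array([ 39.4,   7. , -30.4])] rangez [np.float64(30.4), np.float64(-7.8)]
```

Run:
```python
from h import *
import pickle
w2=pickle.load(open('w2.pkl','rb')); w3=pickle.load(open('w3.pkl','rb'))
zl=47.4; g=lambda u,v:(190+u/2.7,v/2.7)
G2=pt(w2,354/1.5,142/1.5,zl-2.5); F2=pt(w2,416/1.5,72/1.5,zl-2.5); G3=pt(w3,*g(116.5,72),zl-2.5)
C2=pt(w2,352/1.5,2/1.5,zl-2.5)
d=F2-G2; print(G2,G3,F2,C2,np.linalg.norm(d[:2]),np.hypot(45,42),'yaw from pins',np.arctan2(d[1],d[0])-np.arctan2(42,-45),'cone-groove',G2-C2)
for th in(0.1455,0.150):
  R=np.array([[np.cos(th),-np.sin(th)],[np.sin(th),np.cos(th)]])
  for P,f in((G2,(45,-20)),(G3,(45,-20)),(F2,(0,22))):
    o=P[:2]-R@np.array(f); # organizer origin
    tcp=o-R@np.array([1.0,1.05]) # org origin at tool(-1,1.05) -> dock axes (+1,+1.05)
    print(th,'origin',o.round(1),'tcp',tcp.round(1))
A=pt(w3,*g(47,232),18);B=pt(w3,*g(297,233),18); th=.147;R=np.array([[np.cos(th),-np.sin(th)],[np.sin(th),np.cos(th)]])
print('dock centre',((A+B)/2)[:2]-R@[100,0])
```

```text
[ 580.44757796 -234.87898384   44.9       ] [ 580.83353565 -234.43138118   44.9       ] [ 529.65978902 -199.8747838    44.9       ] [ 493.59246504 -247.87492598   44.9       ] 61.68219780924274 61.554853586049575 yaw from pins 0.14747149063672804 cone-groove [86.85511292 12.99594213  0.        ]
0.1455 origin [ 533.  -221.6] tcp [ 532.2 -222.8]
0.1455 origin [ 533.4 -221.2] tcp [ 532.6 -222.4]
0.1455 origin [ 532.8 -221.6] tcp [ 532.  -222.8]
0.15 origin [ 533.  -221.8] tcp [ 532.1 -223. ]
0.15 origin [ 533.4 -221.4] tcp [ 532.5 -222.6]
0.15 origin [ 532.9 -221.6] tcp [ 532.1 -222.8]
dock centre [ 532.70385118 -221.03370959]
```

```bash
python3 -c "
from h import *
rel([532.2,-222.8,120],0.147+np.pi)"
```

```text
shift m [ 0.1992 -0.0027  0.0899] turn 0.0029
```

```bash
python3 -m pendant '[[[0,0.03,0,0,0.003],[0,0.07,0,0,0.003],[0,0.11,-0.001,0,0.003],[0,0.15,-0.002,0,0.003],[0,0.18,-0.0027,0,0.003],[0,0.199,-0.0027,0,0.003],[0,0.199,-0.0027,0.01,0.003],[0,0.199,-0.0027,0.025,0.003]]]'; python3 -m pendant '[[[0,0,0,0.015,0],[0,0,0,0.03,0],[0,0,0,0.045,0],[0,0,0,0.055,0],[0,0,0,0.06,0],[0,0,0,0.06,0],[0,0,0,0.06,0],[0,0,0,0.06,0]]]'; python3 -c "
from h import *
for i in range(1):rel([532.2,-222.8,95],0.147+np.pi)"
```

```text
t: 9.0
eef_pos: [533.0, -223.2, 185.3]
tcp_rot: [-3.14, 0.002, -2.995]
ft_force: [-0.7, -0.7, -2.9]
opening: 0.144
t: 9.8
eef_pos: [533.0, -222.9, 125.2]
tcp_rot: [-3.141, 0.001, -2.994]
ft_force: [0.0, 0.0, -1.9]
opening: 0.146
shift m [0.0008 0.0002 0.0302] turn 0.0001
```

```bash
python3 -m pendant '[[[0,0.001,0,0.01,0],[0,0.001,0,0.02,0],[0,0.001,0,0.027,0],[0,0.001,0,0.03,0],[0,0.001,0,0.0305,0],[0,0.001,0,0.0305,0],[0,0.001,0,0.0305,0],[0,0.001,0,0.0305,0]]]'; python3 -m pendant '[[[0,0,0,0.0005,0],[0,0,0,0.001,0],[0,0,0,0.0015,0],[0,0,0,0.002,0],[0,0,0,0.0025,0],[0,0,0,0.0025,0],[0,0,0,0.0025,0],[0,0,0,0.0025,0]]]'
```

```text
t: 10.6
eef_pos: [531.8, -222.9, 94.4]
tcp_rot: [-3.141, 0.0, -2.994]
ft_force: [-0.7, -0.7, -2.9]
opening: 0.146
t: 11.4
eef_pos: [531.7, -222.9, 91.6]
tcp_rot: [3.142, 0.0, -2.994]
ft_force: [0.2, 0.3, -2.5]
opening: 0.145
```

```bash
for i in 1 2; do python3 -m pendant '[[[0,0,0,0.0003,0],[0,0,0,0.0006,0],[0,0,0,0.0009,0],[0,0,0,0.0012,0],[0,0,0,0.0012,0],[0,0,0,0.0012,0],[0,0,0,0.0012,0],[0,0,0,0.0012,0]]]'; done
```

```text
t: 12.2
eef_pos: [531.7, -222.9, 90.4]
tcp_rot: [3.142, 0.0, -2.994]
ft_force: [-0.1, 0.7, -2.4]
opening: 0.143
t: 13.0
eef_pos: [531.7, -222.9, 89.2]
tcp_rot: [3.142, 0.0, -2.994]
ft_force: [-0.0, 0.2, -2.2]
opening: 0.147
```

```bash
for i in 1 2; do python3 -m pendant '[[[0,0,0,0.0002,0],[0,0,0,0.0004,0],[0,0,0,0.0006,0],[0,0,0,0.0008,0],[0,0,0,0.0008,0],[0,0,0,0.0008,0],[0,0,0,0.0008,0],[0,0,0,0.0008,0]]]'; done
```

```text
t: 13.8
eef_pos: [531.7, -222.9, 88.4]
tcp_rot: [3.142, 0.0, -2.994]
ft_force: [-0.0, -0.3, -2.2]
opening: 0.144
t: 14.6
eef_pos: [531.7, -222.9, 87.6]
tcp_rot: [3.142, 0.0, -2.994]
ft_force: [-0.2, -0.2, -2.1]
opening: 0.146
```

```bash
for i in 1 2; do python3 -m pendant '[[[0,0,0,0.0002,0],[0,0,0,0.0004,0],[0,0,0,0.0006,0],[0,0,0,0.0006,0],[0,0,0,0.0006,0],[0,0,0,0.0006,0],[0,0,0,0.0006,0],[0,0,0,0.0006,0]]]'; done
```

```text
t: 15.4
eef_pos: [531.8, -222.9, 87.1]
tcp_rot: [-3.142, 0.0, -2.994]
ft_force: [0.3, 1.7, 2.4]
opening: 0.144
t: 16.2
eef_pos: [531.8, -222.9, 86.9]
tcp_rot: [-3.141, 0.001, -2.994]
ft_force: [-0.8, 0.6, 7.9]
opening: 0.147
```

```bash
python3 -m pendant '[[[0,0.0003,0,-0.0004,0],[0,0.0006,0,-0.0004,0],[0,0.0006,0,-0.0004,0],[0,0.0006,0,-0.0004,0],[0,0.0006,0,-0.0004,0],[0,0.0006,0,-0.0004,0],[0,0.0006,0,-0.0004,0],[0,0.0006,0,-0.0004,0]]]'; python3 -m pendant '[[[0,-0.0003,0,0,0],[0,-0.0006,0,0,0],[0,-0.0009,0,0,0],[0,-0.0012,0,0,0],[0,-0.0012,0,0,0],[0,-0.0012,0,0,0],[0,-0.0012,0,0,0],[0,-0.0012,0,0,0]]]'
```

```text
t: 17.0
eef_pos: [531.6, -223.0, 87.1]
tcp_rot: [-3.141, 0.001, -2.994]
ft_force: [3.9, 3.5, 6.0]
opening: 0.143
t: 17.8
eef_pos: [531.9, -222.9, 86.9]
tcp_rot: [3.141, -0.001, -2.994]
ft_force: [0.3, 0.4, 6.7]
opening: 0.143
```

```bash
python3 -m pendant '[[[0,-0.0003,0,-0.0002,0],[0,-0.0006,0,-0.0002,0],[0,-0.0008,0,-0.0002,0],[0,-0.0008,0,-0.0002,0],[0,-0.0008,0,-0.0002,0],[0,-0.0008,0,-0.0002,0],[0,-0.0008,0,-0.0002,0],[0,-0.0008,0,-0.0002,0]]]'; python3 -c "
from h import *
s=env.state();print(s['ft_force'],s['moment'],s['eef_pos'],s['tcp_rot'])"
```

```text
t: 18.6
eef_pos: [532.3, -222.7, 86.8]
tcp_rot: [3.141, -0.002, -2.994]
ft_force: [-4.1, -0.9, 5.6]
opening: 0.149
[-4.11625244 -0.9473387   5.62859554] [-0.13386874  0.90482607  0.01843546] [ 532.26180431 -222.72427725   86.81522164] [ 3.14093507e+00 -1.73466806e-03 -2.99419665e+00]
```

The foot resists pushes both ways along x (+3.9 N and −4.1 N within about ±0.4 mm), so it is captured in the cone at the home height. I'll re-centre, press gently and hold.

```bash
python3 -m pendant '[[[0,0.0003,0,0,0],[0,0.0006,0,0,0],[0,0.0007,0,0.0003,0],[0,0.0007,0,0.0003,0],[0,0.0007,0,0.0003,0],[0,0.0007,0,0.0003,0],[0,0.0007,0,0.0003,0],[0,0.0007,0,0.0003,0]]]'; python3 -c "
from h import *
import pickle
s=env.state();print(s['ft_force'],s['moment'],s['eef_pos'],s['tcp_rot'])
c=cam('scene'); print(c['W'][:3,3]); save(c,'scene.png',k=1.5);pickle.dump(c,open('sc.pkl','wb')); print(proj(c,[[532,-222,60]]))
"
```

```text
t: 19.4
eef_pos: [532.2, -222.8, 86.8]
tcp_rot: [3.141, -0.0, -2.994]
ft_force: [-2.2, 0.2, 6.7]
opening: 0.143
[-2.17547104  0.22545636  6.68262329] [ 0.08110156  0.65248884 -0.01626515] [ 532.18832057 -222.77824543   86.82967143] [ 3.14146549e+00 -3.54319036e-04 -2.99427376e+00]
[898.81587369 668.18213932 810.20366153]
[[193.82263282 161.31017975]]
```

View pics/scene.png

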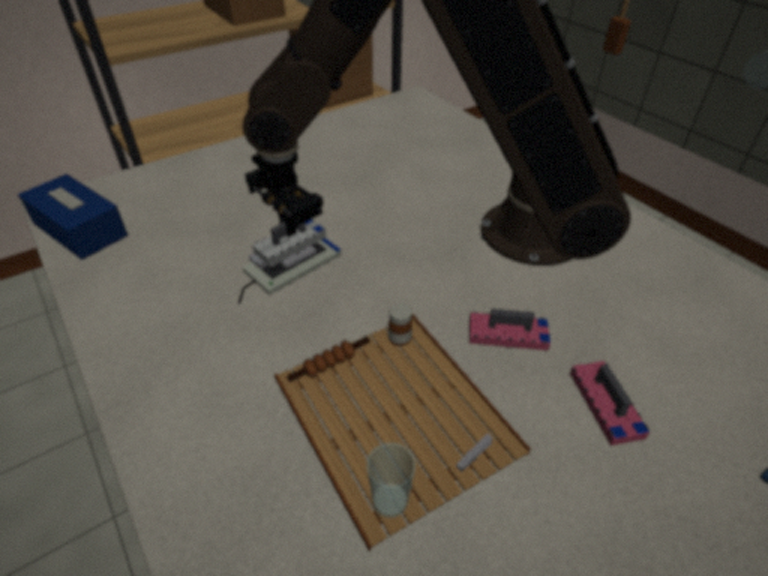

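The scene view shows the organizer on the dock at (290,245), blue end toward the blue stripe, and the tray's bystanders in place. Releasing.

```bash
python3 -m pendant '[[[0,0.0002,0,0,0],[0,0.0002,0,0,0],[0.3,0.0002,0,0,0],[0.6,0.0002,0,0,0],[0.6,0.0002,0,0,0],[0.6,0.0002,0,0,0],[0.6,0.0002,0,0,0],[0.6,0.0002,0,0,0]]]'; python3 -m pendant '[[[0.7,0,0,0,0],[0.7,0,0,0,0],[0.7,0,0,0,0],[0.7,0,0,0,0],[0.7,0,0,0,0],[0.7,0,0,0,0],[0.7,0,0,0,0],[0.7,0,0,0,0]]]'; python3 -c "
from h import *
rel([532+60,-222.8+10,230],0.147+np.pi)"
```

```text
t: 20.25
eef_pos: [532.2, -222.8, 86.7]
tcp_rot: [3.142, 0.0, -2.994]
ft_force: [0.5, -0.1, -0.3]
opening: 0.578
t: 21.05
eef_pos: [532.2, -222.8, 86.7]
tcp_rot: [3.141, 0.0, -2.994]
ft_force: [0.2, -0.5, -0.7]
opening: 0.704
shift m [-0.0606  0.0011 -0.1433] turn 0.0002
```

Now straight up, then a check from the wrist camera.

```bash
python3 -m pendant '[[[0.7,0,0,-0.01,0],[0.7,0,0,-0.03,0],[0.7,0,0,-0.06,0],[0.7,0,0,-0.1,0],[0.7,0,0,-0.143,0],[0.7,0,0,-0.143,0],[0.7,0,0,-0.143,0],[0.7,0,0,-0.143,0]]]'
python3 - <<'E'
from h import *
import pickle
c=cam('wrist'); pickle.dump(c,open('w4.pkl','wb')); save(c,'w4.png',k=1.5); s=c['s']; print(s['eef_pos'])
P=cloud(c); ok=(c['range_z']>0)
# body-top plane: z within 70..90, over dock
m=ok&(P[...,2]>72)&(P[...,2]<84)&(abs(P[...,0]-532)<85)&(abs(P[...,1]+222)<45)
Q=P[m]; A=np.c_[Q[:,:2]-[532,-222],np.ones(len(Q))]
x=np.linalg.lstsq(A,Q[:,2],rcond=None)[0]; print(len(Q),'slopes,z',x.round(4))
E
```

```text
t: 21.85
eef_pos: [531.7, -222.5, 229.0]
tcp_rot: [3.141, -0.001, -2.994]
ft_force: [0.3, 0.3, -0.3]
opening: 0.699
[ 531.72479162 -222.54406986  229.04222666]
6935 slopes,z [-6.00000e-04 -2.70000e-03  7.83413e+01]
```

View pics/w4.png

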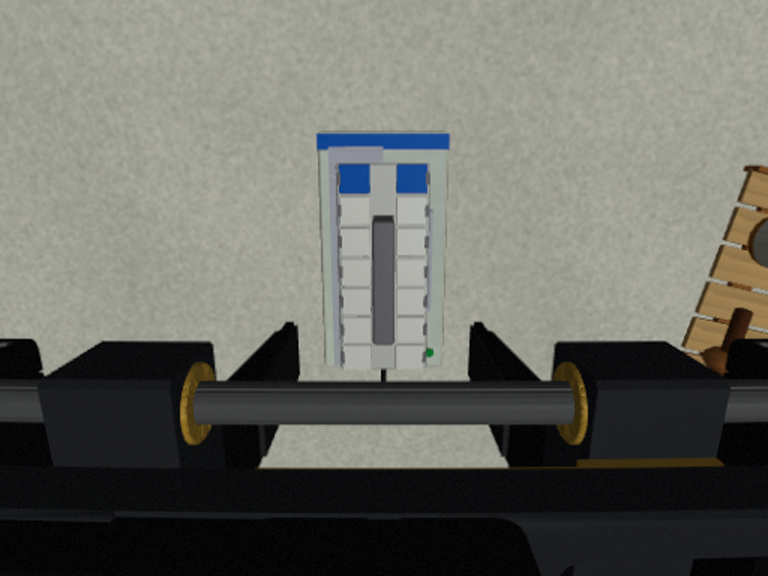

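The organizer sits in line with the dock, blue end at (383,178) beside the stripe at (383,141). It is level within 0.003 rad, and its body top is at 78.3 mm where 78.4 mm is expected when home. Handing in.

```bash
python3 -c "
from cell import env
print(env.job_done())"
```

```text
the job is handed in; nothing more can be done
None
```

The pale grey organizer is sitting on the charging dock, blue end to blue end, released and handed in at about 22 s of the 72 s allowed.

- **Lift and approach:** I gripped it by the handle and lifted it off the tray. I then found the plate from the groove and flat pins and the land height (about 47.4 mm) in the wrist camera.
- **Seating:** I lowered it in small steps. The cone foot went in directly, so no sliding search was needed. It resisted pushes both ways along x (+3.9 N and −4.1 N). The load on the dock was about 10 N at most in the readings taken.
- **Last checks:** The organizer is level to about 0.003 rad. Its body top stands at 78.3 mm, against 78.4 mm expected when home. It looks in line with the dock, and the gripper is open about 140 mm above it.
- **Bystanders:** The tumbler, bottle, clip and roller looked undisturbed in the scene picture taken just before release.

The pins cannot be read directly, so I inferred that they are pressed from the height and level. No check failed. The only disagreement was the distance from cone to groove, which I read as about 88 mm instead of 90 because the cone was cut off at the picture's edge. I did not use that reading.

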